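# Lay out the bulb pan and shut the bulb bin

### The job

Finish the bulb planting: set the clump of daffodil bulbs in the terracotta pan out into one even layer all over the pan's floor, each standing on its base, nose up, with about a finger's width or more clear all round it, and put every spare bulb from the bench back into the green bin. The scoop hangs in the lid's way: hang it by its own hook over the rim of the zinc bucket instead. Once the spares are in, fit the lid on the bin and twist it clockwise until it lies flush and is tight under the lugs; leave everything else on the bench where it is.

Things in the scene. Friction and masses are not known exactly. Their poses are not given: they have to be found in the camera images.
- bin_mouth (a point): Centre of the open mouth of the green bulb bin (fixed drum), level with its rim, 170 mm above the bench; z up. Outside 156 mm across, wall 4 mm. Three 56-degree gaps between the yellow lugs inside the rim are centred at 60, 180 and 300 degrees from this x axis, counter-clockwise from above. Bulbs already inside lie up to 45 mm above the bench (fixed).
- lugs: The bin's three yellow lugs; origin on the bench under the bin's centre, axes as bin_mouth. Each is 64 degrees wide, centred at 0, 120 and 240 degrees, from the wall in to a radius of 62 mm, top 2 mm below the rim; the undersides are ramps falling clockwise (seen from above).
- lid: The bin's loose lid, 220 to 370 g; origin mid-underside, z up. A black plug (119 mm across, 20 mm tall) has at its foot three ears out to a radius of 69 mm, 24 mm wide, 7 mm thick, at 60, 180 and 300 degrees from its x axis. Above it a green flange, 156 mm across, 20 to 25 mm up, with a yellow mark over each ear. Through the gaps it drops until the flange lies on the rim (origin at z 150 mm).
- lid_handle (a point): Middle of the lid's handle, 43 mm above the lid's underside: an upright black paddle along the lid's x axis, 96 mm long, 15 mm thick, 25 to 61 mm above the underside. With the ears in the gaps the lid turns freely; turned clockwise the ears bite about 43 degrees past the middle of the gaps, are stiff (1 N m) by 46 degrees, and stay by friction.
- scoop_crook (a point): Crook of the scoop's hook: middle of its slot, at the underside of the bridge, where a rim bears. z up along the handle, x away from the container, towards the spine. The slot is 16 mm wide along x (8 mm each side), 24 mm deep, open below; the hook is 18 mm across. It starts over the bin's rim in the gap at 180 degrees, spine and blade outside the bin.
- scoop_grip (a point): Middle of the scoop's wooden handle, 14.5 mm towards +x and 50 mm above the crook, same axes: an upright bar 14 mm (x) by 20 mm (y), 10 to 82 mm above the crook. Below the crook hang a steel spine and a trough blade: x 8 to 34 mm, 56 mm wide, down to 118 mm below the crook.
- scoop: The whole scoop, 130 to 210 g; origin and axes as scoop_crook.
- bucket_rim (a point): Centre of the mouth of the zinc bucket, level with its rim, 165 mm above the bench. Fixed; 176 mm across outside at the rim, wall 4 mm (its middle at a radius of 85 mm), 144 mm across at the foot, empty but for some stem ends.
- pan_in (a point): Middle of the inner floor of the shallow round terracotta bulb pan, 8 mm above the bench. Fixed; floor 190 mm across, rim 240 mm across and 48 mm above the bench.
- bulb0_mid (a point): A daffodil bulb that starts clumped in the pan (4 to 6 of these are there); this point is on its axis half-way up, 35 mm above its base; z from base to nose. Brown, 44 mm across at 16 mm above the base, narrowing to 18 mm at 40 mm, then a pale straight neck 18 mm across up to 70 mm. Flat base 28 mm across. 55 g.
- bulb1_mid (a point): As bulb0.
- bulb2_mid (a point): As bulb0.
- bulb3_mid (a point): As bulb0.
- bulb4_mid (a point): As bulb0.
- bulb5_mid (a point): As bulb0.
- spare0_mid (a point): A spare daffodil bulb standing loose on the bench (1 to 3 of these are there); same shape, size and point as bulb0.
- spare1_mid (a point): A spare daffodil bulb standing loose on the bench (1 to 3 of these are there); same shape, size and point as bulb0.
- spare2_mid (a point): A spare daffodil bulb standing loose on the bench (1 to 3 of these are there); same shape, size and point as bulb0.
- succulent: Small potted succulent, 64 mm across; not part of the job.
- fern: Small fern in a white pot, 72 mm across; not part of the job.
- ribbon: Pink ribbon spool, 64 mm across, 28 mm tall; not part of the job.
- shears: Red-handled pruning shears lying flat; not part of the job.
- twine: Ball of twine, 68 mm across; not part of the job.

How it is judged:
On the way, in this order (a step that is already met when the one before it is completed fails the run):
1. every spare bulb lies inside the open bin (horizontal distance between each of spare0_mid, spare1_mid, spare2_mid and bin_mouth below 0.072 m and height (world z) of each of spare0_mid, spare1_mid, spare2_mid below 0.15 m), for 0.2 s.
2. the lid is flush on the bin and its ears are wedged tight under the lugs (horizontal distance between lid_handle and bin_mouth below 0.007 m and height (world z) of lid_handle between 0.188 and 0.1965 m and angle between lid_handle's own z axis and vertical below 0.04 rad and contact force between lid and lugs above 2 N), for 0.3 s.
At the end, for the whole second after the job is handed in: Lid flush (7 mm off centre, 0.04 rad), ears press the lugs over 2 N; spares in the bin; scoop still, crook on the bucket rim (z within 13 mm, tilt under 0.35 rad); pan bulbs on the floor, tilt under 0.35 rad, middles 55 mm or more apart, some 20 mm off centre along the pan's +x, -x, +y and -y (all of step 1 and all of step 2 and horizontal distance between scoop_crook and bucket_rim between 0.07 and 0.096 m and height (world z) of scoop_crook between 0.155 and 0.178 m and angle between each of scoop_crook, bulb0_mid, bulb1_mid, bulb2_mid, bulb3_mid, bulb4_mid, bulb5_mid's own z axis and vertical below 0.35 rad and linear speed of scoop below 0.03 m/s and horizontal distance between each of bulb0_mid, bulb1_mid, bulb2_mid, bulb3_mid, bulb4_mid, bulb5_mid and pan_in below 0.095 m and height (world z) of each of bulb0_mid, bulb1_mid, bulb2_mid, bulb3_mid, bulb4_mid, bulb5_mid below 0.055 m and horizontal distance between bulb0_mid and bulb1_mid above 0.055 m and horizontal distance between each of bulb0_mid, bulb1_mid and bulb2_mid above 0.055 m and horizontal distance between each of bulb0_mid, bulb1_mid, bulb2_mid and bulb3_mid above 0.055 m and horizontal distance between each of bulb0_mid, bulb1_mid, bulb2_mid, bulb3_mid and bulb4_mid above 0.055 m and horizontal distance between each of bulb0_mid, bulb1_mid, bulb2_mid, bulb3_mid, bulb4_mid and bulb5_mid above 0.055 m and x of any of bulb0_mid, bulb1_mid, bulb2_mid, bulb3_mid, bulb4_mid, bulb5_mid in the frame of pan_in above 0.02 m and x of any of bulb0_mid, bulb1_mid, bulb2_mid, bulb3_mid, bulb4_mid, bulb5_mid in the frame of pan_in below -0.02 m and y of any of bulb0_mid, bulb1_mid, bulb2_mid, bulb3_mid, bulb4_mid, bulb5_mid in the frame of pan_in above 0.02 m and y of any of bulb0_mid, bulb1_mid, bulb2_mid, bulb3_mid, bulb4_mid, bulb5_mid in the frame of pan_in below -0.02 m); the robot touches nothing.
It fails at once if something that is not part of the job (pot plants, ribbon, shears, twine) is moved by more than 40 mm (distance of any of succulent, fern, ribbon, shears, twine from where it was at the start of the episode above 0.04 m).
Of bulb0, bulb1, bulb2, bulb3, bulb4, bulb5 only 4 to 6 are there at a start; the rules pass over those that are not, and their reading is None.
Of spare0, spare1, spare2 only 1 to 3 are there at a start; the rules pass over those that are not, and their reading is None.
At some moment in a run one of spare0, spare1, spare2, lid may be knocked a few centimetres aside while the robot is not near it.
It also fails if it takes over 210 s, if anything falls off the work surface, if the arm or the gripper's body presses on something with over 40 N, if the wrist force passes 120 N, or if a joint passes its speed limit or range.

### The arm

A 7-joint arm with a two-finger parallel gripper is mounted at the origin on the work surface. World frame = base frame: x ahead of the robot, y to its left, z up, the work surface at z = 0. Lengths are in m, angles in rad, forces in N, time in s.
With the tool pointing down it reaches from about 0.425 to 0.925 m from the base axis. Payload 6.8 kg.
Tool frame: the origin (TCP) lies on the centre line of the jaws, within the pads' length; the fingertips stand bot.tip_reach ahead of it and the grasp point (between the pads) lies 3 mm ahead of it (bot.tip_reach is the distance from the TCP to the fingertips, in m); z points along the fingers, y is the line along which they close (so a half turn about z gives the same grasp; the last joint's range is limited). The gripper opens to 85 mm and grips with 20 to 120 N. Pads are 22 mm wide; open, the fingers measure 114 mm over their backs; the gripper's body (76 mm by 85 mm) begins 54 mm behind the grasp point. The pads swing forward as they close: fully open they stand 13 mm farther back than shut.
Start: joints at [1.201, 0.477, 0.022, 1.555, -0.011, 1.109, -0.083], TCP at [0.175, -0.652, 0.253] pointing down, gripper open.
Joint ranges: [-2.96, 2.96], [-0.34, 2.1], [-1.41, 1.46], [0.24, 2.44], [-1.37, 4.51], [0.17, 1.92], [-2.96, 2.96]. Speed limits (rad/s): [2.39, 2.39, 3.14, 3.14, 3.14, 3.14, 3.14].

### API

Orientations are given as a unit quaternion [w, x, y, z].
In Python, from station import bot gives the robot as it stands.
- The arm moves only by the tool jog_arm, never from a script. Its argument "deltas" is a list of rows, each a list of 7 numbers: the shift along the world's x, y, z in m, then the turn, a rotation vector about the world's x, y, z in rad, then the opening, from 0 (shut) to 1 (fully open). In form: [[x, y, z, rx, ry, rz, grip], ...]. A call has 1 to 10 rows; each row shifts and turns the commanded pose from where the row before left it; what a row does not reach is not made up. A row lasts 1/10 s, in which the tool goes at most 50 mm and 8.59 degrees, less where a joint would pass 70% of its speed; a pose out of reach is approached as far as the arm can. A call with a gripper value outside its range is refused whole. The fingers move at their own pace and stop on an object; "newtons" is the grip in N (left out, the last holds). Time passes only in rows, so rows that do not move let the fingers close. It gives the time, the measured TCP pose, the force, the opening and the grip force at its end, in the units of the state.
- bot.get_obs(): the state, without advancing time (a new reading comes with each control period).
- bot.read_camera(name): name is "scene" or "top" or "wrist"; returns a dict with "img" (420x560x3 uint8, red, green, blue), "K" (3x3 intrinsics, pixels), "eye" and "attitude" of the camera in the world. Camera axes: x right, y down, z forward; pixel columns grow to the right and rows downward; lengths in m; the calibration is good to about 2 mm. A picture is of the moment at which its call begins. There is no depth.
- bot.hand_in(): hands the job in; it is judged then, once.
The state is a dict: "t": time; "q": joint angles; "joint_vel": joint speeds; "joint_torque": joint torques, N m; "eef_pos": TCP position; "tool_rot": TCP orientation; "contact_force": force on the tool from outside, world axes, zero at the start; "torque": the same for the moment, N m; "gripper_width": opening from 0.0 (shut) to 1.0 (fully open); "grasp_force": force on a finger pad.
Only numpy, scipy, OpenCV 4.12 (cv2) and the standard library are available. Lean on these libraries where they do the work, as an engineer would, in place of code of your own. Each camera call takes 0.05 s, during which the arm holds its last target. There are 200 camera calls.

## Working session

There is one attempt and no reset: what is moved stays moved. The work goes in short steps, Python scripts to look and compute and a tool call to move; the robot and the scene stay as the last step left them, time stands still between calls to the robot, and variables do not carry over. Pictures are saved under pics/ and viewed, at most 14 in all, crops included, and the job is handed in when it is done.

Besides the shell and the picture viewer there is one more tool, called by a JSON object that holds its "fn" and its "kwargs". jog_arm: Moves the arm, as the interface text tells. Its arguments: {"type":"object","properties":{"deltas":{"type":"array"},"newtons":{"type":"number"}},"required":["deltas"]}

```bash
mkdir -p pics; cat > h.py <<'E'
import numpy as np, cv2
from scipy.spatial.transform import Rotation as R
from station import bot
def shot(name,fn,crop=None,s=1):
    c=bot.read_camera(name); im=c["img"][:,:,::-1].copy()
    np.savez("pics/"+fn+".npz",K=c["K"],eye=c["eye"],att=c["attitude"],img=c["img"])
    if crop: x0,y0,x1,y1=crop; im=im[y0:y1,x0:x1]
    if s!=1: im=cv2.resize(im,None,fx=s,fy=s,interpolation=cv2.INTER_CUBIC)
    cv2.imwrite("pics/"+fn+".png",im)
def rot(a):
    a=np.array(a,float)
    return a if a.shape==(3,3) else R.from_quat([a[1],a[2],a[3],a[0]]).as_matrix()
def pix(fn,u,v,z):
    c=np.load("pics/"+fn+".npz"); d=rot(c["att"])@np.linalg.inv(c["K"])@[u,v,1]
    e=c["eye"]; return e+d*(z-e[2])/d[2]
def proj(fn,p):
    c=np.load("pics/"+fn+".npz"); q=c["K"]@(rot(c["att"]).T@(np.array(p)-c["eye"])); return q[:2]/q[2]
E
python3 - <<'E'
from h import *
shot("top","top0",None,1.4); shot("scene","sc0",None,1.4)
for n in("top0","sc0"):
    c=np.load(f"pics/{n}.npz"); print(c["K"].round(1).tolist(),c["eye"],rot(c["att"]).round(3).tolist())
o=bot.get_obs(); print(bot.tip_reach); print({k:np.round(v,3) for k,v in o.items()})
E
```

```text
[[458.0, 0.0, 270.5], [0.0, 458.0, 212.5], [0.0, 0.0, 1.0]] [ 0.31006339 -0.04162655  1.47332757] [[0.007, -0.987, 0.158], [-1.0, -0.007, 0.003], [-0.002, -0.158, -0.987]]
[[388.4, 0.0, 279.0], [0.0, 388.4, 214.5], [0.0, 0.0, 1.0]] [1.05119881 0.56409755 0.68209361] [[-0.759, 0.358, -0.544], [0.651, 0.437, -0.621], [0.016, -0.825, -0.565]]
0.022
{'t': np.float64(0.1), 'q': array([ 1.201,  0.478,  0.022,  1.556, -0.011,  1.109, -0.083]), 'joint_vel': array([ 0.001, -0.003, -0.   , -0.003, -0.002, -0.001,  0.   ]), 'joint_torque': array([ 5.0000e-03, -5.9775e+01,  1.6140e+00, -2.8195e+01,  1.3000e-02,
        5.0000e-03,  0.0000e+00]), 'eef_pos': array([ 0.175, -0.652,  0.252]), 'tool_rot': array([-0.001,  0.991,  0.131, -0.   ]), 'contact_force': array([-0.024, -0.13 ,  0.131]), 'torque': array([-0.048, -0.063,  0.062]), 'grasp_force': np.float64(0.0), 'gripper_width': np.float64(0.999)}
```

View pics/top0.png

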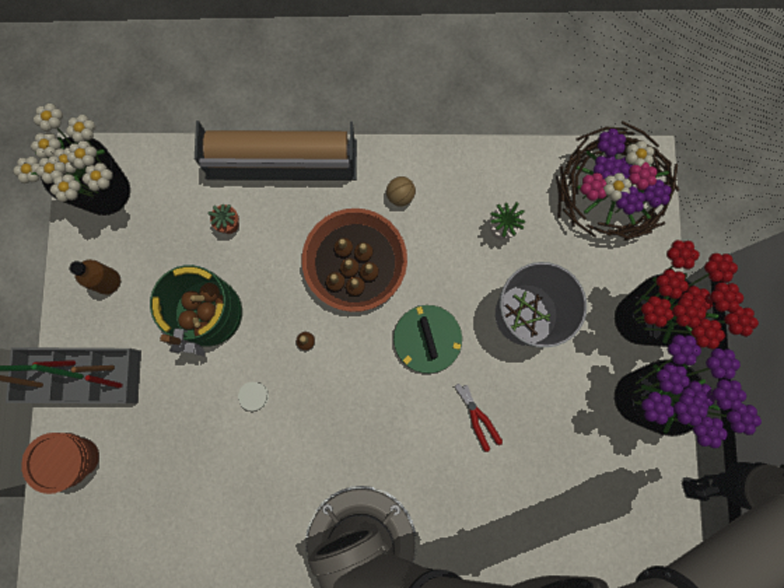

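View pics/sc0.png

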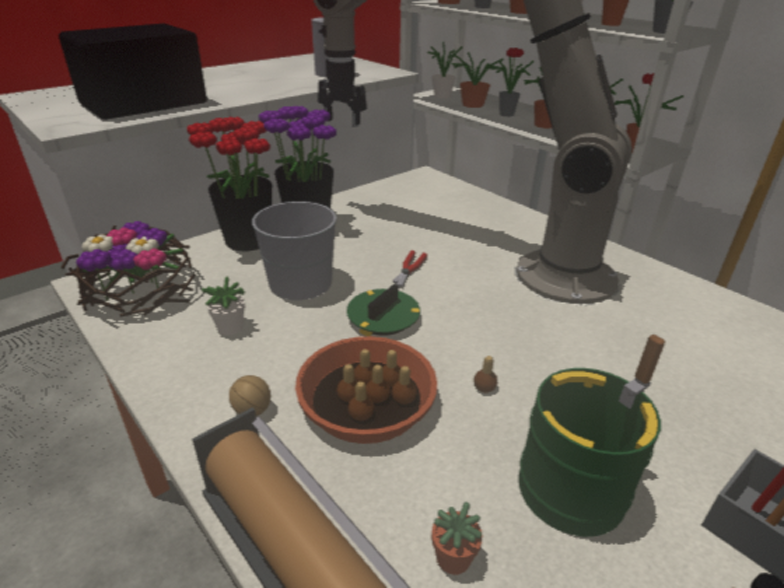

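The top view shows six bulbs in the pan at (350,265), one spare at (305,341), the bin at (190,305) with the scoop at (180,342), the lid at (428,340) and the bucket at (543,305). I'll enlarge it for measuring.

```bash
python3 - <<'E'
from h import *
im=np.load("pics/top0.npz")["img"][:,:,::-1]
for n,(x0,y0,x1,y1),s in(("A",(100,130,300,280),4),("B",(270,170,430,290),5)):
    cv2.imwrite(f"pics/{n}.png",cv2.resize(im[y0:y1,x0:x1],None,fx=s,fy=s,interpolation=cv2.INTER_CUBIC))
E
```

```text
(no output)
```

View pics/A.png

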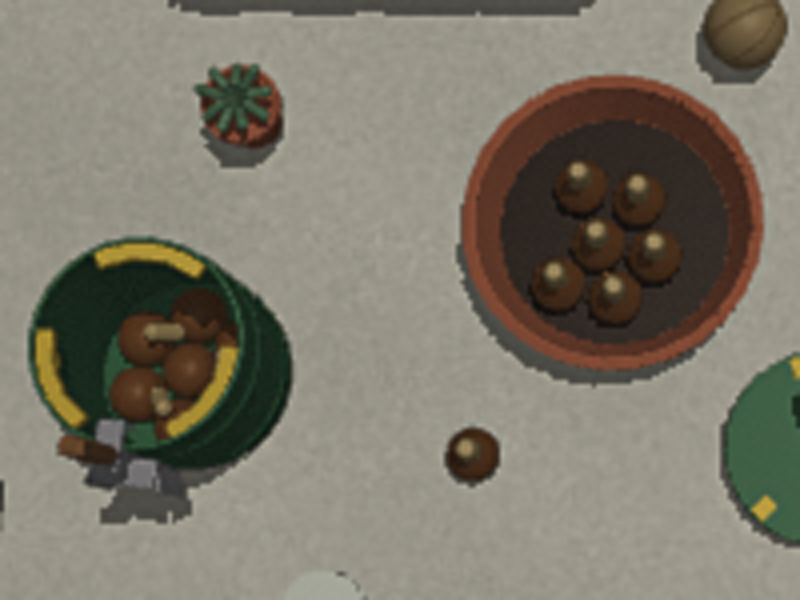

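View pics/B.png

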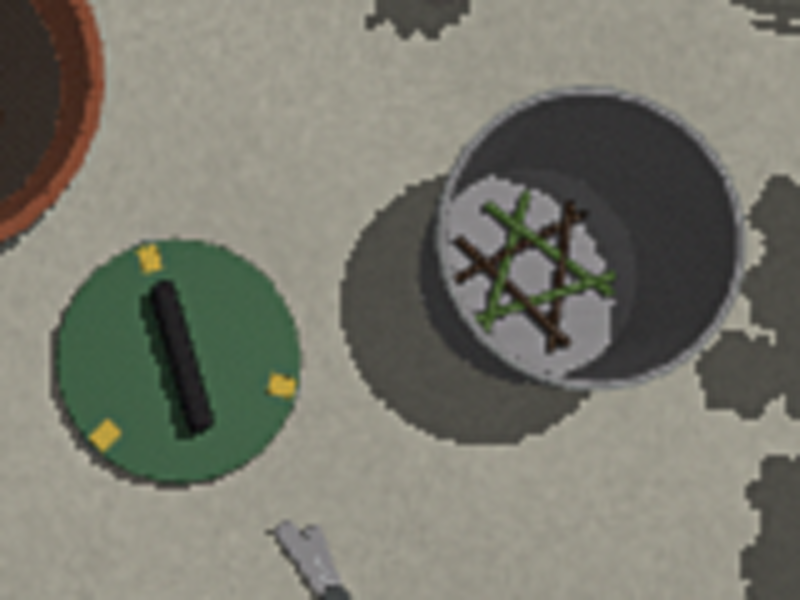

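Crop A shows the neck tops at (578,170), (640,184), (597,232), (655,243), (553,272) and (615,284), and the spare at (466,450). The bin rim is centred near (137,345) and the scoop handle is near (85,447). In crop B the lid's marks are at (150,258), (283,385) and (105,435), and the bucket rim is centred near (590,238).

```bash
python3 - <<'E'
from h import *
A=lambda u,v,z:pix("top0",100+u/4-.4,130+v/4-.4,z).round(4)
B=lambda u,v,z:pix("top0",270+u/5-.4,170+v/5-.4,z).round(4)
def circ(f,pts,z):
    p=np.array([f(u,v,z)[:2] for u,v in pts]); s=np.linalg.lstsq(np.c_[2*p,np.ones(len(p))],(p**2).sum(1),rcond=None)[0]
    return s[:2].round(4),np.sqrt(s[2]+s[:2]@s[:2]).round(4)
for u,v in((578,170),(640,184),(597,232),(655,243),(553,272),(615,284)): print("bulb",A(u,v,.078)[:2])
print("spare",A(466,450,.07)[:2])
print("pan",circ(A,[(461,223),(764,223),(612,75),(612,371)],.048))
c,r=circ(A,[(29,345),(244,330),(140,238),(52,275),(45,405)],.17);print("bin",c,r)
for u,v in((150,250),(54,382),(210,400)):
    d=A(u,v,.168)[:2]-c; print("lug",np.degrees(np.arctan2(d[1],d[0])),np.hypot(*d))
print("scoop grip top",A(73,445,.252),"hook",A(110,432,.17), A(140,475,.12))
c,r=circ(B,[(53,362),(301,362),(177,238),(177,487)],.0235);print("lid",c,r)
for u,v in((150,258),(283,385),(105,435)):
    d=B(u,v,.025)[:2]-c; print("mark",np.degrees(np.arctan2(d[1],d[0])),np.hypot(*d))
a,b=B(163,287,.061),B(200,430,.061);print("handle",(a+b)/2,np.degrees(np.arctan2(*(b-a)[1::-1])),np.linalg.norm(b-a))
print("bucket",circ(B,[(438,238),(742,238),(590,88),(590,388)],.165))
print("shears",B(300,530,.01)); print("twine",A(745,30,.034)); print("succ",A(240,105,.05))
print("white",pix("top0",180,283,0.02), "fern",pix("top0",363,155,.08))
o=bot.get_obs();Rm=rot(o["tool_rot"]);print(Rm.round(2).tolist())
E
```

```text
bulb [0.6607 0.0464]
bulb [ 0.6498 -0.0022]
bulb [0.6112 0.0308]
bulb [ 0.6028 -0.0144]
bulb [0.5793 0.0645]
bulb [0.5702 0.0163]
spare [0.4413 0.1294]
pan (array([0.6267, 0.0202]), np.float64(0.1205))
bin [0.5085 0.3572] 0.0778
lug -5.141087992623679 0.06807385694963972
lug 116.96018821958543 0.06484751344500413
lug -127.16874281503006 0.0690209388519165
scoop grip top [0.4258 0.3703 0.252 ] hook [0.4431 0.372  0.17  ] [0.4165 0.3639 0.12  ]
lid [ 0.4482 -0.147 ] 0.079
mark 14.44403572449222 0.06815423684555495
mark -102.31098859245382 0.0684745938286603
mark 135.74245234366057 0.06548358572955515
handle [ 0.44675 -0.147    0.061  ] -165.79631450752132 0.09129079909826616
bucket (array([ 0.5087, -0.3755]), np.float64(0.0877))
shears [ 0.3431 -0.2253  0.01  ]
twine [ 0.7901 -0.0854  0.034 ]
succ [0.7196 0.3205 0.05  ]
white [0.31659778 0.24548122 0.02      ] fern [ 0.71780169 -0.32650464  0.08      ]
[[0.97, 0.26, -0.0], [0.26, -0.97, 0.0], [-0.0, -0.0, -1.0]]
```

{"fn": "jog_arm", "kwargs": {"deltas": [[0,0,0.04,0,0,0,1],[0,0,0.04,0,0,0,1],[0.02,0.01,0.04,0,0,0,1],[0.03,0.03,0,0,0,0,1],[0.03,0.03,0,0,0,0,1],[0.03,0.03,0,0,0,0,1],[0.03,0.03,0,0,0,0,1],[0.03,0.03,0,0,0,0,1],[0.03,0.03,0,0,0,0,1],[0.03,0.03,0,0,0,0,1]], "newtons": 30}}

```text
t: 1.1
eef_pos: [0.4055, -0.4305, 0.373]
tool_rot: [-0.0, 0.991, 0.13, -0.0]
contact_force: [-0.1, -0.6, -0.7]
gripper_width: 0.999
grasp_force: 0.0
```

{"fn": "jog_arm", "kwargs": {"deltas": [[0.03,0.03,0,0,0,0,0.7],[0.02,0.04,0,0,0,0,0.7],[0.01,0.04,0,0,0,0,0.7],[0,0.045,-0.01,0,0,0,0.7],[0,0.045,-0.01,0,0,0,0.7],[0,0.045,-0.02,0,0,0,0.7],[0,0.045,-0.02,0,0,0,0.7],[0,0.045,-0.02,0,0,0,0.7],[0,0.045,-0.02,0,0,0,0.7],[0,0,0,0,0,0,0.7]]}}

```text
t: 2.1
eef_pos: [0.4628, -0.0456, 0.271]
tool_rot: [-0.001, 0.991, 0.135, -0.002]
contact_force: [-0.7, -0.4, 1.1]
gripper_width: 0.697
grasp_force: 0.0
```

{"fn": "jog_arm", "kwargs": {"deltas": [[-0.003,0.035,-0.02,0,0,0,0.7],[-0.004,0.035,-0.02,0,0,0,0.7],[-0.004,0.035,-0.02,0,0,0,0.7],[-0.005,0.035,-0.02,0,0,0,0.7],[-0.005,0.035,-0.02,0,0,0,0.7],[0,0,0,0,0,0,0.7],[0,0,0,0,0,0,0.7]]}}

```text
t: 2.8
eef_pos: [0.4433, 0.1231, 0.1729]
tool_rot: [0.0, 0.991, 0.131, -0.001]
contact_force: [-1.1, -1.0, -0.1]
gripper_width: 0.7
grasp_force: 0.0
```

```bash
python3 - <<'E'
from h import *
shot("top","t1");shot("scene","s1");shot("wrist","w1")
L=[cv2.imread(f"pics/{n}.png") for n in("t1","s1","w1")]
o=np.zeros((600,800,3),np.uint8)
o[:300,:400]=cv2.resize(L[0],(400,300));o[:300,400:]=cv2.resize(L[1],(400,300));o[300:,:400]=cv2.resize(L[2],(400,300))
o[300:,400:]=cv2.resize(L[0][260:410,100:300],(400,300))
cv2.imwrite("pics/c1.png",o)
ob=bot.get_obs();print(ob["eef_pos"]);c=np.load("pics/w1.npz");print(c["eye"],c["K"][0],proj("w1",[.4413,.1294,.07]))
E
```

```text
[0.44440492 0.1215731  0.17376307]
[0.51891916 0.14001187 0.29408131] [355.69230569   0.         275.73211113] [260.90409328 220.99114104]
```

View pics/c1.png

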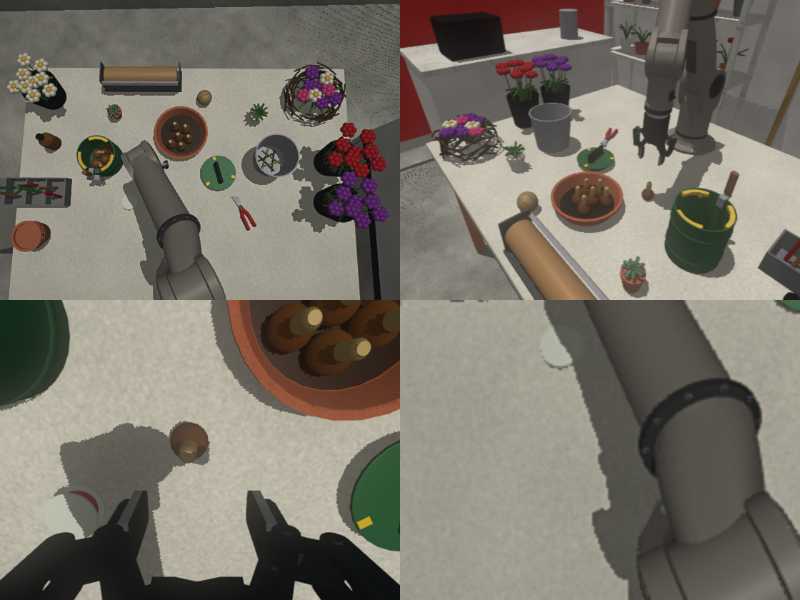

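The wrist view shows the spare's neck at about (266,217) in full-size pixels, 5 px from the prediction, and there is only one spare. Descending to grip it.

{"fn": "jog_arm", "kwargs": {"deltas": [[-0.003,0.007,-0.03,0,0,0,0.7],[0,0,-0.03,0,0,0,0.7],[0,0,-0.03,0,0,0,0.7],[0,0,-0.02,0,0,0,0.7],[0,0,0,0,0,0,0.4],[0,0,0,0,0,0,0],[0,0,0,0,0,0,0],[0,0,0,0,0,0,0],[0,0,0,0,0,0,0],[0,0,0,0,0,0,0]], "newtons": 30}}

```text
t: 3.95
eef_pos: [0.4419, 0.13, 0.0646]
tool_rot: [0.0, 0.991, 0.13, 0.001]
contact_force: [-0.3, -1.8, 7.4]
gripper_width: 0.199
grasp_force: 30.4
```

{"fn": "jog_arm", "kwargs": {"deltas": [[0,0,0.04,0,0,0,0],[0,0,0.04,0,0,0,0],[0.01,0.01,0.04,0,0,0,0],[0.015,0.02,0.04,0,0,0,0],[0.015,0.03,0.03,0,0,0,0],[0.015,0.03,0.02,0,0,0,0],[0.016,0.037,0,0,0,0,0],[0,0.04,0,0,0,0,0],[0,0.04,0,0,0,0,0],[0,0.02,0,0,0,0,0]]}}

```text
t: 4.95
eef_pos: [0.5102, 0.361, 0.2737]
tool_rot: [-0.001, 0.991, 0.132, -0.0]
contact_force: [-0.6, 0.5, -0.8]
gripper_width: 0.199
grasp_force: 29.6
```

{"fn": "jog_arm", "kwargs": {"deltas": [[0,0,0,0,0,0,0],[0,0,-0.03,0,0,0,0],[0,0,-0.04,0,0,0,0],[0,0,-0.03,0,0,0,0],[0,0,0,0,0,0,0],[0,0,0,0,0,0,0]]}}

```text
t: 5.55
eef_pos: [0.512, 0.3562, 0.174]
tool_rot: [0.0, 0.991, 0.13, -0.0]
contact_force: [0.2, 1.4, 0.1]
gripper_width: 0.196
grasp_force: 29.6
```

{"fn": "jog_arm", "kwargs": {"deltas": [[0,0,-0.025,0,0,0,0],[0,0,0,0,0,0,0],[0,0,0,0,0,0,0.45],[0,0,0,0,0,0,0.45],[0,0,0,0,0,0,0.45],[0,0,0.03,0,0,0,0.45],[0,0,0.05,0,0,0,0.5],[0,0,0.05,0,0,0,0.6],[0,0,0.04,0,0,-0.1,0.7],[0,0,0,0,0,-0.1,0.7]]}}

```text
t: 6.55
eef_pos: [0.5136, 0.3596, 0.3265]
tool_rot: [-0.004, 1.0, 0.029, 0.005]
contact_force: [-0.1, 0.5, 0.1]
gripper_width: 0.699
grasp_force: 0.0
```

{"fn": "jog_arm", "kwargs": {"deltas": [[-0.03,0.0,0,0,0,-0.1,0.7],[-0.03,0.0,0,0,0,-0.08,0.7],[0,-0.02,0,0,0,0,0.7],[0,0,0,0,0,0,0.7],[0,0,0,0,0,0,0.7]]}}

```text
t: 7.05
eef_pos: [0.4522, 0.3369, 0.3191]
tool_rot: [-0.0, 0.998, -0.06, 0.001]
contact_force: [0.3, -0.4, 0.3]
gripper_width: 0.699
grasp_force: 0.0
```

```bash
python3 - <<'E'
from h import *
shot("wrist","w2");shot("scene","s2")
a=cv2.imread("pics/w2.png");b=cv2.imread("pics/s2.png")[230:400,320:560]
o=np.zeros((600,800,3),np.uint8);o[:420,:560]=a; 
b2=cv2.resize(b,None,fx=1,fy=1);o[425:595,:240]=b2
cv2.imwrite("pics/c2.png",o)
ob=bot.get_obs();print(ob["eef_pos"],rot(ob["tool_rot"])[:,0],np.load("pics/w2.npz")["eye"])
for p in([.4195,.3696,.252],[.4337,.3678,.17]):print(proj("w2",p))
E
```

```text
[0.45213097 0.33754124 0.31864394] [ 9.93000051e-01 -1.18113545e-01  2.99742651e-04] [0.52882088 0.32607867 0.43966542]
[225.33086733 297.98526384]
[238.49263415 228.20166479]
```

View pics/c2.png

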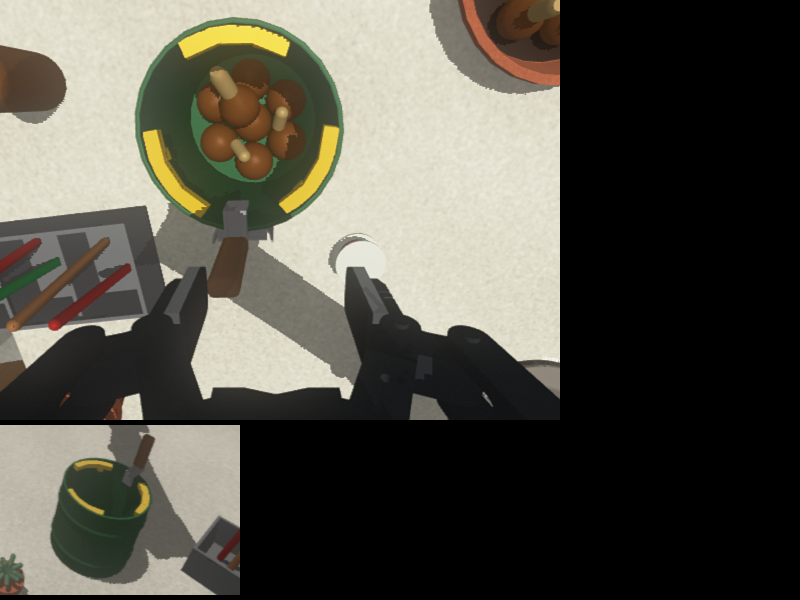

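The spare lies in the bin. The scoop handle's top is at (226,285), its hook at (235,215) and the bin rim is centred near (239,124).

```bash
python3 - <<'E'
from h import *
P=lambda u,v,z:pix("w2",u,v,z)[:2].round(4)
p=np.array([P(u,v,.17) for u,v in((135,122),(343,124),(239,18),(168,45),(309,44),(150,178),(328,178))])
s=np.linalg.lstsq(np.c_[2*p,np.ones(len(p))],(p**2).sum(1),rcond=None)[0];c=s[:2];print("bin",c,np.sqrt(s[2]+c@c))
for u,v in((181,50),(288,46),(145,131),(205,214),(338,127),(281,209)):
    d=P(u,v,.168)-c;print(np.degrees(np.arctan2(d[1],d[0])).round(1),np.hypot(*d).round(4))
for q in((226,285,.252),(235,212,.175)):
    d=P(*q)-c;print(P(*q),np.degrees(np.arctan2(d[1],d[0])),np.hypot(*d))
E
```

```text
bin [0.50841937 0.35609815] 0.07691082034875348
27.9 0.0688
-38.0 0.0692
82.4 0.0705
148.5 0.0706
-93.7 0.0737
-159.1 0.0677
[0.4281 0.3678] 171.71081577190353 0.08116732684787295
[0.4491 0.3677] 168.93362945102808 0.06044328655646462
```

{"fn": "jog_arm", "kwargs": {"deltas": [[-0.013,0.015,0,0,0,0,0.7],[-0.013,0.015,0,0,0,0,0.7],[0,0,0,0,0,0,0.7],[0,0,-0.03,0,0,0,0.7],[0,0,-0.03,0,0,0,0.7],[0,0,-0.03,0,0,0,0.7],[0,0,0,0,0,0,0.7],[0,0,0,0,0,0,0.7]], "newtons": 50}}

```text
t: 7.95
eef_pos: [0.4262, 0.367, 0.2286]
tool_rot: [0.0, 0.998, -0.059, -0.0]
contact_force: [-0.6, 0.5, 0.7]
gripper_width: 0.699
grasp_force: 0.0
```

{"fn": "jog_arm", "kwargs": {"deltas": [[0,0,0,0,0,0,0.4],[0,0,0,0,0,0,0],[0,0,0,0,0,0,0],[0,0,0,0,0,0,0],[0,0,0,0,0,0,0],[0,0,0,0,0,0,0]]}}

```text
t: 8.55
eef_pos: [0.4263, 0.3679, 0.23]
tool_rot: [-0.001, 0.998, -0.059, 0.001]
contact_force: [-0.1, 0.5, 6.4]
gripper_width: 0.225
grasp_force: 50.5
```

{"fn": "jog_arm", "kwargs": {"deltas": [[0,0,0.03,0,0,0,0],[0,0,0.04,0,0,0,0],[0,0,0.04,0,0,0,0],[0,-0.02,0,0,0,0,0],[0.01,-0.035,0,0,0,0,0],[0.01,-0.04,0,0,0,0,0],[0.01,-0.04,0,0,0,0,0],[0.01,-0.04,0,0,0,0,0],[0.01,-0.045,0,0,0,0,0],[0,-0.045,0,0,0,0,0]]}}

```text
t: 9.55
eef_pos: [0.4761, 0.0998, 0.3383]
tool_rot: [0.0, 0.998, -0.059, 0.0]
contact_force: [0.3, -1.4, -1.5]
gripper_width: 0.223
grasp_force: 49.6
```

{"fn": "jog_arm", "kwargs": {"deltas": [[0,-0.045,0,0,0,0,0],[0,-0.045,0,0,0,0,0],[0,-0.045,0,0,0,0,0],[-0.01,-0.045,0,0,0,0,0],[-0.01,-0.045,0,0,0,0,0],[-0.01,-0.045,0,0,0,0,0],[-0.01,-0.045,0,0,0,0,0],[-0.025,-0.045,0,0,0,0,0],[-0.01,-0.035,0,0,0,0,0],[0,0,0,0,0,0,0]]}}

```text
t: 10.55
eef_pos: [0.3981, -0.2971, 0.3382]
tool_rot: [0.001, 0.998, -0.064, -0.001]
contact_force: [-0.1, 0.5, -1.6]
gripper_width: 0.227
grasp_force: 49.6
```

{"fn": "jog_arm", "kwargs": {"deltas": [[0.003,-0.03,0,0,0,0,0],[0.005,-0.03,0,0,0,0,0],[0.004,-0.003,0,0,0,0,0],[0,0,0,0,0,0,0],[0,0,0,0,0,0,0],[0,0,0,0,0,0,0]]}}

```text
t: 11.15
eef_pos: [0.4136, -0.3534, 0.3383]
tool_rot: [-0.0, 0.998, -0.058, -0.0]
contact_force: [0.4, 0.4, -0.9]
gripper_width: 0.229
grasp_force: 49.9
```

```bash
python3 - <<'E'
from h import *
shot("wrist","w3",None,1)
shot("scene","s3",(130,100,330,250),1)
a=cv2.imread("pics/w3.png");b=cv2.imread("pics/s3.png")
o=np.zeros((575,560,3),np.uint8);o[:420]=a;o[422:572,:200]=b
cv2.imwrite("pics/c3.png",o)
ob=bot.get_obs();print(ob["eef_pos"],rot(ob["tool_rot"])[:,0],np.load("pics/w3.npz")["eye"])
c=np.array([.5087,-.3755])
for z in(.165,):
  for a in(0,90,135,180,225,270):print(a,proj("w3",[c[0]+.088*np.cos(np.radians(a)),c[1]+.088*np.sin(np.radians(a)),z]).round(1))
E
```

```text
[ 0.41352441 -0.35380106  0.33845042] [ 9.93169559e-01 -1.16679949e-01  1.30578802e-04] [ 0.49039385 -0.36403626  0.4587262 ]
0 [274.6 -62.7]
90 [175.6  85.9]
135 [221.1 161.1]
180 [298.8 182.8]
225 [371.6 143.6]
270 [402.8  57.6]
```

View pics/c3.png

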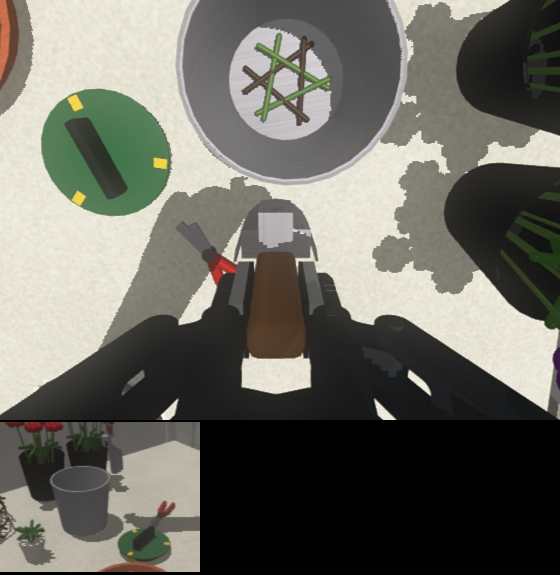

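The wrist view shows the bucket's rim bottom at (293,183), 2-3 mm further to -y than estimated. I'll correct for that and lower.

{"fn": "jog_arm", "kwargs": {"deltas": [[-0.003,-0.012,0,0,0,0,0],[0,0,0,0,0,0,0],[0,0,-0.03,0,0,0,0],[0,0,-0.03,0,0,0,0],[0,0,-0.02,0,0,0,0],[0,0,-0.01,0,0,0,0],[0,0,-0.01,0,0,0,0],[0,0,0,0,0,0,0],[0,0,0,0,0,0,0]]}}

```text
t: 12.15
eef_pos: [0.4109, -0.3668, 0.2386]
tool_rot: [0.0, 0.998, -0.059, 0.0]
contact_force: [1.0, 0.8, -2.3]
gripper_width: 0.228
grasp_force: 50.2
```

{"fn": "jog_arm", "kwargs": {"deltas": [[0,0,-0.005,0,0,0,0],[0,0,-0.005,0,0,0,0],[0,0,-0.003,0,0,0,0],[0,0,0,0,0,0,0],[0,0,0,0,0,0,0]]}}

```text
t: 12.65
eef_pos: [0.4115, -0.3669, 0.2259]
tool_rot: [0.0, 0.998, -0.059, 0.001]
contact_force: [3.9, 0.1, 1.3]
gripper_width: 0.229
grasp_force: 50.8
```

```bash
python3 - <<'E'
from h import *
shot("scene","s4",(160,120,340,255),4)
E
```

```text
(no output)
```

View pics/s4.png

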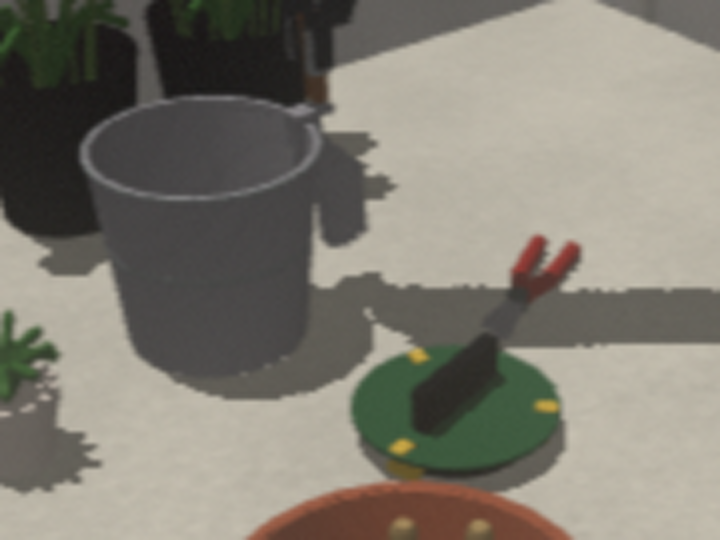

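The scene crop shows the hook over the rim at (310,115) with the blade outside, and the upward force shows it bearing on the rim. Releasing.

{"fn": "jog_arm", "kwargs": {"deltas": [[0,0,-0.001,0,0,0,0.27],[0,0,0,0,0,0,0.3],[0,0,0,0,0,0,0.5],[0,0,0,0,0,0,0.6],[0,0,0,0,0,0,0.6],[0,0,0.03,0,0,0,0.6],[0,0,0.04,0,0,0,0.6],[0,0,0.04,0,0,0,0.6],[0,0.04,0.02,0,0,0,0.6],[0,0.04,0,0,0,0,0.6]]}}

```text
t: 13.7
eef_pos: [0.4115, -0.2874, 0.3578]
tool_rot: [0.001, 0.998, -0.06, 0.003]
contact_force: [0.8, -0.0, -0.6]
gripper_width: 0.602
grasp_force: 0.0
```

{"fn": "jog_arm", "kwargs": {"deltas": [[0.01,0.04,0,0,0,0.1,0.6],[0.01,0.04,0,0,0,0.1,0.6],[0.01,0.01,0,0,0,0,0.6],[0,0,0,0,0,0,0.6],[0,0,0,0,0,0,0.6]]}}

```text
t: 14.2
eef_pos: [0.4401, -0.198, 0.3542]
tool_rot: [0.0, 0.999, 0.04, -0.0]
contact_force: [-0.6, -0.3, 0.6]
gripper_width: 0.596
grasp_force: 0.0
```

```bash
python3 - <<'E'
from h import *
shot("wrist","w5")
shot("scene","s5",(160,100,320,220),3)
a=cv2.imread("pics/w5.png");b=cv2.imread("pics/s5.png")
o=np.zeros((600,800,3),np.uint8);o[:420,:560]=a;o[240:600,320:800]=b
cv2.imwrite("pics/c5.png",o)
ob=bot.get_obs();print(ob["eef_pos"],rot(ob["tool_rot"])[:,0],np.load("pics/w5.npz")["eye"])
E
```

```text
[ 0.43970813 -0.19853036  0.35408399] [ 9.96925415e-01  7.83527379e-02 -7.52380943e-04] [ 0.51718423 -0.19336311  0.47457771]
```

View pics/c5.png

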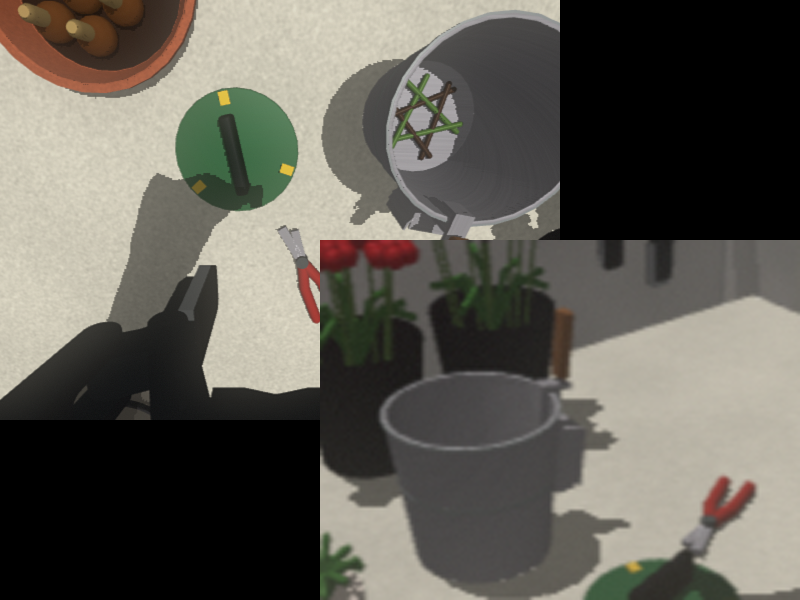

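The scoop hangs on the bucket. The wrist view shows the lid centred at (236.5,149) with its marks at (224,98), (287,169) and (199,187).

```bash
python3 - <<'E'
from h import *
P=lambda u,v,z:pix("w5",u,v,z)[:2]
c=P(236.5,149,.0235);print(c,(P(298,149,.0235)-P(175,149,.0235)))
for u,v in((224,98),(287,169),(199,187)):
    d=P(u,v,.025)-c;print(np.degrees(np.arctan2(d[1],d[0])),np.hypot(*d))
a,b=P(227,117,.061),P(242,191,.061);d=a-b;print((a+b)/2,np.degrees(np.arctan2(d[1],d[0])),np.hypot(*d))
E
```

```text
[ 0.45252921 -0.14924244] [ 0.01250514 -0.15450399]
16.4794615287972 0.0625682688404896
-106.910781840486 0.06863733658449617
138.86031527503707 0.06997350872001283
[ 0.45062591 -0.15120577] 14.164741646254853 0.08699704390719938
```

{"fn": "jog_arm", "kwargs": {"deltas": [[0.005,0.025,-0.02,0,0,0.1,0.6],[0.006,0.024,-0.03,0,0,0.085,0.6],[0,0,-0.04,0,0,0,0.6],[0,0,-0.04,0,0,0,0.6],[0,0,-0.04,0,0,0,0.6],[0,0,-0.04,0,0,0,0.6],[0,0,-0.04,0,0,0,0.6],[0,0,-0.03,0,0,0,0.6],[0,0,0,0,0,0,0.6],[0,0,0,0,0,0,0.6]], "newtons": 100}}

```text
t: 15.3
eef_pos: [0.4512, -0.1487, 0.0745]
tool_rot: [0.0, 0.991, 0.132, -0.001]
contact_force: [0.1, -0.5, 0.1]
gripper_width: 0.601
grasp_force: 0.0
```

{"fn": "jog_arm", "kwargs": {"deltas": [[0,0,-0.015,0,0,0,0.6],[0,0,-0.007,0,0,0,0.6],[0,0,0,0,0,0,0.4],[0,0,0,0,0,0,0.2],[0,0,0,0,0,0,0],[0,0,0,0,0,0,0],[0,0,0,0,0,0,0],[0,0,0,0,0,0,0],[0,0,0,0,0,0,0]]}}

```text
t: 16.2
eef_pos: [0.452, -0.1478, 0.0535]
tool_rot: [0.0, 0.991, 0.133, 0.001]
contact_force: [-1.0, 0.3, 6.3]
gripper_width: 0.159
grasp_force: 97.9
```

{"fn": "jog_arm", "kwargs": {"deltas": [[0,0,0.02,0,0,0,0],[0,0,0.04,0,0,0,0],[0,0,0.04,0,0,0,0],[0,0,0.04,0,0,0,0],[0,0.01,0.04,0,0,0,0],[0.005,0.02,0.04,0,0,0.05,0],[0.005,0.03,0.01,0,0,0.05,0],[0.005,0.04,0,0,0,0.05,0],[0.005,0.04,0,0,0,0.05,0],[0.005,0.04,0,0,0,0.06,0]]}}

```text
t: 17.2
eef_pos: [0.4758, 0.0336, 0.2828]
tool_rot: [0.0, 0.965, 0.261, 0.0]
contact_force: [0.3, -0.8, -4.1]
gripper_width: 0.161
grasp_force: 98.2
```

{"fn": "jog_arm", "kwargs": {"deltas": [[0.005,0.04,0,0,0,0.06,0],[0.005,0.04,0,0,0,0.06,0],[0.005,0.04,0,0,0,0.06,0],[0.005,0.04,0,0,0,0.06,0],[0.005,0.04,0,0,0,0.06,0],[0.005,0.04,0,0,0,0.06,0],[0,0.04,0,0,0,0.06,0],[0,0.03,0,0,0,0.01,0],[0,0,0,0,0,0,0],[0,0,0,0,0,0,0]]}}

```text
t: 18.2
eef_pos: [0.5057, 0.3424, 0.2819]
tool_rot: [0.0, 0.887, 0.461, -0.001]
contact_force: [0.8, -0.7, -3.4]
gripper_width: 0.153
grasp_force: 98.2
```

```bash
python3 - <<'E'
from h import *
shot("wrist","w6");shot("top","t6",(90,160,230,265),2)
a=cv2.imread("pics/w6.png");b=cv2.imread("pics/t6.png")
o=np.zeros((600,800,3),np.uint8);o[:420,:560]=a;o[390:,520:]=b
cv2.imwrite("pics/c6.png",o)
ob=bot.get_obs();print(ob["eef_pos"],rot(ob["tool_rot"])[:,0],np.degrees(np.arctan2(*rot(ob["tool_rot"])[1::-1,0])),np.load("pics/w6.npz")["eye"],ob["contact_force"])
E
```

```text
[0.50665579 0.34063947 0.28204807] [ 0.57746073  0.81641711 -0.00148669] 54.72781412217133 [0.55034834 0.4039993  0.40228561] [ 0.08297422 -0.77202867 -3.80705201]
```

View pics/c6.png

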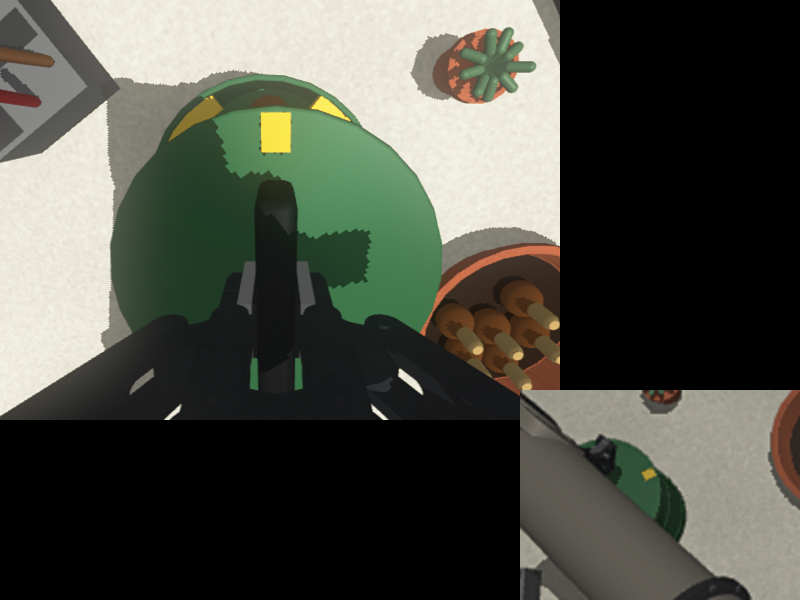

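The held lid's flange runs from (111,250) to (442,245) with its top at (275,107), and the bin's far rim is at (262,75). I'll fit its centre.

```bash
python3 - <<'E'
from h import *
from scipy.optimize import least_squares
P=lambda u,v,z:pix("w6",u,v,z)[:2]
ob=bot.get_obs();T=ob["eef_pos"];Rm=rot(ob["tool_rot"]);z=T[2]-.0535+.0235
def fit(pts,z,r):
    p=np.array([P(u,v,z) for u,v in pts])
    s=least_squares(lambda c:np.hypot(*(p-c).T)-r,p.mean(0)-[0.02,.04]);return s.x,s.fun
c,f=fit([(111,250),(442,245),(275,107),(155,155),(392,150),(118,295),(435,290)],z,.078)
print("lid",c,f.round(4),"tool-frame off",Rm[:,:2].T@(np.r_[c-T[:2],0]))
m=P(276,132,z)-c;print("mark",np.degrees(np.arctan2(m[1],m[0])))
c2,f=fit([(190,98),(262,75),(340,103),(230,79),(300,81)],.17,.078);print("bin",c2,f.round(4))
for u,v in((222,97),(312,97)):
    m=P(u,v,.168)-[.5085,.3565];print(np.degrees(np.arctan2(m[1],m[0])),np.hypot(*m))
E
```

```text
lid [0.5035838  0.33723949] [-0.0006 -0.0002  0.0001 -0.0002 -0.0002 -0.0017 -0.0021] tool-frame off [-0.00454974 -0.00054468]
mark 55.03536002154225
bin [0.50624332 0.35649982] [ 0.0004 -0.0003  0.0003 -0.0001 -0.0001]
77.91931192033776 0.069088620859266
30.09097258113488 0.07011018885217843
```

{"fn": "jog_arm", "kwargs": {"deltas": [[0.004,0.015,0,0,0,0,0],[0,0.004,-0.02,0,0,0,0],[0,0,-0.02,0,0,0,0],[0,0,-0.015,0,0,0,0],[0,0,0,0,0,0,0],[0,0,0,0,0,0,0],[0,0,0,0,0,0,0]]}}

```text
t: 19.0
eef_pos: [0.5111, 0.3617, 0.2285]
tool_rot: [-0.0, 0.888, 0.46, 0.001]
contact_force: [0.4, 0.1, -2.8]
gripper_width: 0.161
grasp_force: 98.1
```

{"fn": "jog_arm", "kwargs": {"deltas": [[0,0,-0.005,0,0,0,0],[0,0,-0.004,0,0,0,0],[0,0,-0.003,0,0,0,0],[0,0,0,0,0,0,0]]}}

```text
t: 19.4
eef_pos: [0.5102, 0.361, 0.2147]
tool_rot: [0.0, 0.888, 0.46, -0.001]
contact_force: [-0.6, -0.5, -3.2]
gripper_width: 0.158
grasp_force: 98.1
```

{"fn": "jog_arm", "kwargs": {"deltas": [[0,0,-0.004,0,0,0,0],[0,0,-0.004,0,0,0,0],[0,0,-0.003,0,0,0,0],[0,0,0,0,0,0,0],[0,0,0,0,0,0,0]]}}

```text
t: 19.9
eef_pos: [0.5104, 0.3613, 0.2042]
tool_rot: [-0.0, 0.888, 0.46, -0.0]
contact_force: [-1.4, 0.2, -2.4]
gripper_width: 0.155
grasp_force: 98.5
```

{"fn": "jog_arm", "kwargs": {"deltas": [[0,0,-0.001,0,0,0,0],[0.0003,-0.0004,-0.0005,0,0,-0.12,0],[0.0003,-0.0004,0,0,0,-0.12,0],[0.0003,-0.0004,0,0,0,-0.12,0],[0.0003,-0.0004,0,0,0,-0.12,0],[0.0002,-0.0004,0,0,0,-0.12,0],[0.0002,-0.0004,0,0,0,-0.1,0],[0,0,0,0,0,0,0],[0,0,0,0,0,0,0]], "newtons": 120}}

```text
t: 20.8
eef_pos: [0.5124, 0.3595, 0.2037]
tool_rot: [-0.0, 0.992, 0.129, 0.001]
contact_force: [-0.3, -0.2, 3.4]
gripper_width: 0.154
grasp_force: 120.3
```

```bash
python3 -c "
from h import *
o=bot.get_obs();print(o['eef_pos'],np.degrees(np.arctan2(*rot(o['tool_rot'])[1::-1,0])),o['torque'],o['contact_force'])"
```

```text
[0.51237384 0.35949142 0.20368177] 14.84751945652025 [ 0.01607568  0.11190334 -0.20428051] [-0.25242891 -0.21066504  3.39047019]
```

{"fn": "jog_arm", "kwargs": {"deltas": [[0,0,0,0,0,-0.04,0],[0,0,0,0,0,-0.03,0],[0,0,0,0,0,-0.03,0],[0,0,0,0,0,-0.02,0],[0,0,0,0,0,0,0],[0,0,0,0,0,0,0]]}}

```text
t: 21.4
eef_pos: [0.5124, 0.3594, 0.2037]
tool_rot: [-0.0, 0.998, 0.069, 0.001]
contact_force: [-0.0, -1.2, 5.6]
gripper_width: 0.154
grasp_force: 120.8
```

```bash
python3 -c "
from h import *
o=bot.get_obs();print(o['eef_pos'],np.degrees(np.arctan2(*rot(o['tool_rot'])[1::-1,0])),o['torque'],o['contact_force'])"
```

```text
[0.51235797 0.35937498 0.20368669] 7.909780953776506 [-0.06998493  0.13341404  0.37829538] [-0.04399628 -1.24753628  5.61193176]
```

{"fn": "jog_arm", "kwargs": {"deltas": [[0,0,0,0,0,-0.02,0],[0,0,0,0,0,-0.02,0],[0,0,0,0,0,0,0],[0,0,0,0,0,0,0]]}}

```text
t: 21.8
eef_pos: [0.5121, 0.3593, 0.2037]
tool_rot: [-0.0, 0.999, 0.05, 0.001]
contact_force: [-1.5, -1.1, 6.5]
gripper_width: 0.151
grasp_force: 121.2
```

```bash
python3 -c "
from h import *
o=bot.get_obs();print(o['eef_pos'],np.degrees(np.arctan2(*rot(o['tool_rot'])[1::-1,0])),o['torque'],o['contact_force'])"
```

```text
[0.51211945 0.35928488 0.20365978] 5.711901124178782 [-0.22751601  0.19714218  0.93111718] [-1.48115132 -1.07955653  6.47140924]
```

{"fn": "jog_arm", "kwargs": {"deltas": [[0,0,0,0,0,-0.02,0],[0,0,0,0,0,0,0],[0,0,0,0,0,0,0],[0,0,0,0,0,0,0.3],[0,0,0,0,0,0,0.5],[0,0,0,0,0,0,0.5],[0,0,0.03,0,0,0,0.5],[0,0,0.04,0,0,0,0.5],[0,0,0.04,0,0,0,0.5],[0.02,-0.03,0.01,0,0,0,0.5]]}}

```text
t: 22.8
eef_pos: [0.5301, 0.3354, 0.3282]
tool_rot: [-0.004, 0.999, 0.043, 0.002]
contact_force: [-0.1, 1.0, -0.1]
gripper_width: 0.499
grasp_force: 0.0
```

{"fn": "jog_arm", "kwargs": {"deltas": [[0.02,-0.04,0,0,0,0,0.5],[0.02,-0.04,0,0,0,0,0.5],[0.01,-0.04,-0.02,0,0,0,0.45],[0.01,-0.04,-0.02,0,0,0,0.45],[0,-0.04,-0.02,0,0,0,0.45],[0,0,0,0,0,0,0.45],[0,0,0,0,0,0,0.45],[0,0,0,0,0,0,0.45]]}}

```text
t: 23.6
eef_pos: [0.5921, 0.1304, 0.2633]
tool_rot: [-0.001, 0.999, 0.039, 0.0]
contact_force: [0.4, 1.4, 0.6]
gripper_width: 0.451
grasp_force: 0.0
```

```bash
python3 - <<'E'
from h import *
shot("wrist","w7");shot("scene","s7",(340,240,500,390),1);shot("top","t7",(90,160,230,265),1)
a=cv2.imread("pics/w7.png");b=cv2.imread("pics/s7.png");t=cv2.imread("pics/t7.png")
o=np.zeros((600,800,3),np.uint8);o[:420,:560]=a;o[:300,562:]=cv2.resize(b,(238,300))[:, :238];o[420:600,560:800]=cv2.resize(t,(240,180))
cv2.imwrite("pics/c7.png",o)
ob=bot.get_obs();print(ob["eef_pos"],np.degrees(np.arctan2(*rot(ob["tool_rot"])[1::-1,0])),np.load("pics/w7.npz")["eye"],ob["contact_force"])
for p in((.6607,.0464),(.6498,-.0022),(.6112,.0308),(.6028,-.0144),(.5793,.0645),(.5702,.0163)):print(proj("w7",[*p,.078]).round(0))
E
```

```text
[0.59208955 0.13068035 0.26344665] 4.537336525933091 [0.66910827 0.13466818 0.38382361] [-0.22615096  0.9073188   0.80792724]
[381. 118.]
[436. 136.]
[389. 178.]
[438. 191.]
[346. 210.]
[397. 223.]
```

View pics/c7.png

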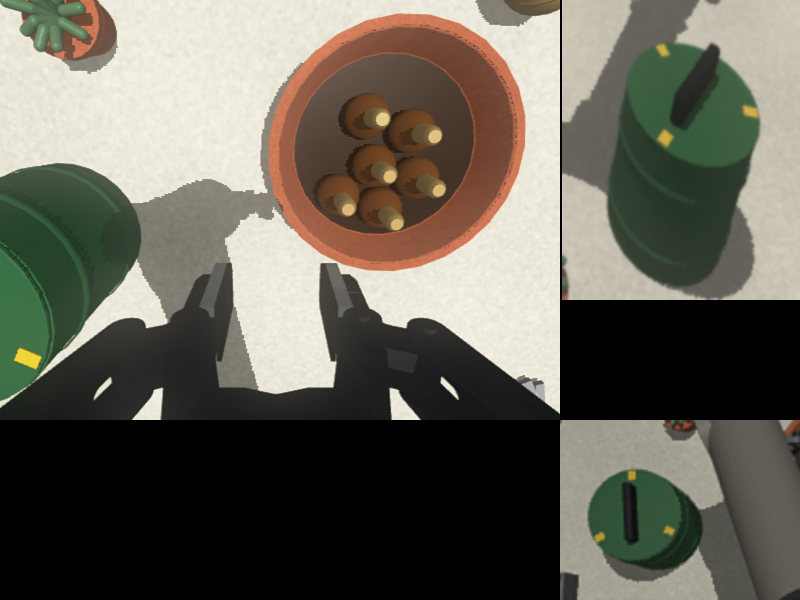

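Lid flush. The wrist view shows the necks at (383,118), (434,134), (389,174), (438,188), (348,207) and (396,223), matching the predictions to 2-4 px. Next are the pan bulbs, starting with b0.

{"fn": "jog_arm", "kwargs": {"deltas": [[0.025,-0.03,-0.03,0,0,0,0.36],[0.025,-0.03,-0.03,0,0,0,0.36],[0.019,-0.025,-0.03,0,0,0,0.36],[0,0,-0.04,0,0,0,0.36],[0,0,-0.02,0,0,0,0.36],[0,0,0,0,0,0,0.36],[0,0,0,0,0,0,0.36],[0,0,0,0,0,0,0.36]], "newtons": 30}}

```text
t: 24.55
eef_pos: [0.6624, 0.0449, 0.115]
tool_rot: [-0.0, 0.999, 0.039, 0.002]
contact_force: [0.7, 0.6, 0.6]
gripper_width: 0.359
grasp_force: 0.0
```

{"fn": "jog_arm", "kwargs": {"deltas": [[-0.001,0,-0.02,0,0,0,0.36],[0,0,-0.02,0,0,0,0.36],[0,0,-0.002,0,0,0,0.36],[0,0,0,0,0,0,0],[0,0,0,0,0,0,0],[0,0,0,0,0,0,0],[0,0,0,0,0,0,0]]}}

```text
t: 25.25
eef_pos: [0.6606, 0.0439, 0.0718]
tool_rot: [-0.0, 0.999, 0.038, 0.001]
contact_force: [0.5, -0.3, -0.9]
gripper_width: 0.196
grasp_force: 30.5
```

{"fn": "jog_arm", "kwargs": {"deltas": [[0,0,0.015,0,0,0,0],[0.008,0.006,0.01,0,0,0,0],[0.008,0.006,0,0,0,0,0],[0,0,0,0,0,0,0],[0,0,-0.012,0,0,0,0],[0,0,-0.01,0,0,0,0],[0,0,0,0,0,0,0],[0,0,0,0,0,0,0]]}}

```text
t: 26.05
eef_pos: [0.6751, 0.0555, 0.0724]
tool_rot: [0.0, 0.999, 0.038, -0.001]
contact_force: [0.8, 0.5, -0.4]
gripper_width: 0.198
grasp_force: 31.3
```

{"fn": "jog_arm", "kwargs": {"deltas": [[0.001,0.001,-0.002,0,0,0,0],[0,0,0,0,0,0,0.36],[0,0,0,0,0,0,0.36],[0,0,0.02,0,0,0,0.36],[0,0,0.025,0,0,0,0.36],[-0.013,-0.03,0,0,0,0,0.36],[-0.013,-0.029,0,0,0,0,0.36],[0,0,0,0,0,0,0.36],[0,0,0,0,0,0,0.36],[0,0,0,0,0,0,0.36]]}}

```text
t: 27.05
eef_pos: [0.6514, -0.0008, 0.117]
tool_rot: [-0.0, 0.999, 0.039, 0.0]
contact_force: [0.4, -1.0, 0.8]
gripper_width: 0.358
grasp_force: 0.0
```

{"fn": "jog_arm", "kwargs": {"deltas": [[-0.001,-0.001,-0.02,0,0,0,0.36],[0,0,-0.02,0,0,0,0.36],[0,0,-0.004,0,0,0,0.36],[0,0,0,0,0,0,0.36],[0,0,0,0,0,0,0],[0,0,0,0,0,0,0],[0,0,0,0,0,0,0]]}}

```text
t: 27.75
eef_pos: [0.6506, -0.003, 0.0737]
tool_rot: [-0.0, 0.999, 0.038, 0.001]
contact_force: [-0.1, -0.2, -0.3]
gripper_width: 0.194
grasp_force: 30.5
```

{"fn": "jog_arm", "kwargs": {"deltas": [[0,0,0.015,0,0,0,0],[0.014,-0.008,0.01,0,0,0,0],[0.014,-0.009,0,0,0,0,0],[0,0,0,0,0,0,0],[0,0,-0.012,0,0,0,0],[0,0,-0.011,0,0,0,0],[0,0,0,0,0,0,0],[0,0,0,0,0,0,0]]}}

```text
t: 28.55
eef_pos: [0.6769, -0.0196, 0.0737]
tool_rot: [-0.0, 0.999, 0.039, -0.001]
contact_force: [0.3, 0.3, -0.3]
gripper_width: 0.2
grasp_force: 31.7
```

{"fn": "jog_arm", "kwargs": {"deltas": [[0,0,-0.002,0,0,0,0],[0,0,0,0,0,0,0.36],[0,0,0,0,0,0,0.36],[0,0,0.02,0,0,0,0.36],[0,0,0.025,0,0,0,0.36],[-0.033,0.028,0,0,0,0,0.36],[-0.033,0.028,0,0,0,0,0.36],[-0.033,0.028,0,0,0,0,0.36],[0,0,0,0,0,0,0.36],[0,0,0,0,0,0,0.36]]}}

```text
t: 29.55
eef_pos: [0.5787, 0.0648, 0.1183]
tool_rot: [-0.0, 0.999, 0.039, 0.0]
contact_force: [1.2, -0.8, -0.0]
gripper_width: 0.357
grasp_force: 0.0
```

{"fn": "jog_arm", "kwargs": {"deltas": [[0,0,0,0,0,0,0.36],[0,0,0,0,0,0,0.36]]}}

```text
t: 29.75
eef_pos: [0.58, 0.0627, 0.1179]
tool_rot: [0.0, 0.999, 0.037, 0.0]
contact_force: [0.0, -0.4, -0.3]
gripper_width: 0.359
grasp_force: 0.0
```

{"fn": "jog_arm", "kwargs": {"deltas": [[0,0,-0.02,0,0,0,0.36],[0,0,-0.02,0,0,0,0.36],[0,0,-0.004,0,0,0,0.36],[0,0,0,0,0,0,0.36],[0,0,0,0,0,0,0],[0,0,0,0,0,0,0],[0,0,0,0,0,0,0]]}}

```text
t: 30.45
eef_pos: [0.5795, 0.0639, 0.0746]
tool_rot: [-0.0, 0.999, 0.038, 0.001]
contact_force: [1.0, 0.4, -1.1]
gripper_width: 0.197
grasp_force: 30.4
```

{"fn": "jog_arm", "kwargs": {"deltas": [[0,0,0.015,0,0,0,0],[0.013,0.009,0.01,0,0,0,0],[0.014,0.008,0,0,0,0,0],[0,0,0,0,0,0,0],[0,0,-0.012,0,0,0,0],[0,0,-0.011,0,0,0,0],[0,0,0,0,0,0,0],[0,0,0,0,0,0,0]]}}

```text
t: 31.25
eef_pos: [0.6049, 0.0803, 0.0747]
tool_rot: [0.0, 0.999, 0.038, -0.001]
contact_force: [0.3, -0.9, -0.0]
gripper_width: 0.196
grasp_force: 31.1
```

{"fn": "jog_arm", "kwargs": {"deltas": [[0,0,-0.002,0,0,0,0],[0,0,0,0,0,0,0.36],[0,0,0,0,0,0,0.36],[0,0,0.02,0,0,0,0.36],[0,0,0.025,0,0,0,0.36],[0,-0.031,0,0,0,0,0.36],[0,-0.032,0,0,0,0,0.36],[-0.001,-0.032,0,0,0,0,0.36],[0,0,0,0,0,0,0.36],[0,0,0,0,0,0,0.36]]}}

```text
t: 32.25
eef_pos: [0.605, -0.0151, 0.1189]
tool_rot: [0.0, 0.999, 0.037, 0.0]
contact_force: [1.1, 0.2, 1.2]
gripper_width: 0.362
grasp_force: 0.0
```

{"fn": "jog_arm", "kwargs": {"deltas": [[0,0,-0.02,0,0,0,0.36],[0,0,-0.02,0,0,0,0.36],[0,0,-0.004,0,0,0,0.36],[0,0,0,0,0,0,0.36],[0,0,0,0,0,0,0],[0,0,0,0,0,0,0],[0,0,0,0,0,0,0]]}}

```text
t: 32.95
eef_pos: [0.6055, -0.014, 0.0756]
tool_rot: [-0.0, 0.999, 0.038, 0.001]
contact_force: [-0.1, 1.1, 2.4]
gripper_width: 0.193
grasp_force: 29.8
```

{"fn": "jog_arm", "kwargs": {"deltas": [[0,0,0.015,0,0,0,0],[0.001,-0.013,0.01,0,0,0,0],[0.001,-0.013,0,0,0,0,0],[0,0,0,0,0,0,0],[0,0,-0.012,0,0,0,0],[0,0,-0.011,0,0,0,0],[0,0,0,0,0,0,0],[0,0,0,0,0,0,0]]}}

```text
t: 33.75
eef_pos: [0.6062, -0.0394, 0.0754]
tool_rot: [-0.0, 0.999, 0.039, -0.001]
contact_force: [-0.1, -0.0, -0.4]
gripper_width: 0.197
grasp_force: 31.0
```

{"fn": "jog_arm", "kwargs": {"deltas": [[0,0,-0.003,0,0,0,0],[0,0,0,0,0,0,0.36],[0,0,0,0,0,0,0.36],[0,0,0.02,0,0,0,0.36],[0,0,0.025,0,0,0,0.36],[-0.018,0.028,0,0,0,0,0.36],[-0.018,0.028,0,0,0,0,0.36],[0,0,0,0,0,0,0.36],[0,0,0,0,0,0,0.36],[0,0,0,0,0,0,0.36]]}}

```text
t: 34.75
eef_pos: [0.5713, 0.0149, 0.1187]
tool_rot: [0.0, 0.999, 0.038, 0.0]
contact_force: [1.0, 0.0, -0.5]
gripper_width: 0.358
grasp_force: 0.0
```

Now b5 to (.564,.020).

{"fn": "jog_arm", "kwargs": {"deltas": [[0,0,-0.02,0,0,0,0.36],[0,0,-0.02,0,0,0,0.36],[0,0,-0.005,0,0,0,0.36],[0,0,0,0,0,0,0.36],[0,0,0,0,0,0,0],[0,0,0,0,0,0,0],[0,0,0,0,0,0,0],[0,0,0.015,0,0,0,0],[-0.008,0.005,0,0,0,0,0],[0,0,0,0,0,0,0]]}}

```text
t: 35.75
eef_pos: [0.5623, 0.0219, 0.0896]
tool_rot: [-0.0, 0.999, 0.039, 0.0]
contact_force: [0.4, -0.3, -0.7]
gripper_width: 0.2
grasp_force: 30.6
```

{"fn": "jog_arm", "kwargs": {"deltas": [[0,0,-0.008,0,0,0,0],[0,0,-0.007,0,0,0,0],[0,0,-0.002,0,0,0,0],[0,0,0,0,0,0,0.36],[0,0,0,0,0,0,0.36],[0,0,0.02,0,0,0,0.36],[0,0,0.025,0,0,0,0.36],[0.024,0.005,0,0,0,0,0.36],[0.024,0.005,0,0,0,0,0.36],[0,0,0,0,0,0,0.36]]}}

```text
t: 36.75
eef_pos: [0.6136, 0.0317, 0.1165]
tool_rot: [-0.0, 0.999, 0.039, 0.001]
contact_force: [-0.4, -0.2, 0.1]
gripper_width: 0.361
grasp_force: 0.0
```

{"fn": "jog_arm", "kwargs": {"deltas": [[0,0,0,0,0,0,0.36],[0,0,0,0,0,0,0.36]]}}

```text
t: 36.95
eef_pos: [0.6097, 0.0305, 0.1159]
tool_rot: [0.0, 0.999, 0.038, -0.001]
contact_force: [0.0, -0.4, -0.5]
gripper_width: 0.362
grasp_force: 0.0
```

{"fn": "jog_arm", "kwargs": {"deltas": [[0.002,0,-0.02,0,0,0,0.36],[0,0,-0.02,0,0,0,0.36],[0,0,-0.003,0,0,0,0.36],[0,0,0,0,0,0,0.36],[0,0,0,0,0,0,0],[0,0,0,0,0,0,0],[0,0,0,0,0,0,0],[0,0,0.015,0,0,0,0],[0.014,-0.01,0,0,0,0,0],[0,0,0,0,0,0,0]]}}

```text
t: 37.95
eef_pos: [0.6292, 0.0193, 0.0907]
tool_rot: [0.0, 0.999, 0.037, 0.002]
contact_force: [-0.8, -0.3, -1.1]
gripper_width: 0.193
grasp_force: 30.6
```

{"fn": "jog_arm", "kwargs": {"deltas": [[0,0,-0.008,0,0,0,0],[0,0,-0.007,0,0,0,0],[0,0,-0.002,0,0,0,0],[0,0,0,0,0,0,0.36],[0,0,0,0,0,0,0.36],[0,0,0.03,0,0,0,0.36],[0,0,0.04,0,0,0,0.5],[-0.03,0.02,0.04,0,0,0,0.5],[-0.04,0.02,0.04,0,0,0,0.5],[-0.04,0.02,0.02,0,0,0,0.5]]}}

```text
t: 38.95
eef_pos: [0.5258, 0.0767, 0.2342]
tool_rot: [-0.0, 0.999, 0.038, 0.001]
contact_force: [0.4, 0.9, -0.3]
gripper_width: 0.499
grasp_force: 0.0
```

{"fn": "jog_arm", "kwargs": {"deltas": [[-0.03,0.02,0.02,0,0,0,0.5],[0,0,0,0,0,0,0.5],[0,0,0,0,0,0,0.5],[0,0,0,0,0,0,0.5],[0,0,0,0,0,0,0.5]]}}

```text
t: 39.45
eef_pos: [0.4961, 0.0952, 0.2512]
tool_rot: [0.0, 0.999, 0.038, -0.001]
contact_force: [-0.1, 0.8, 0.1]
gripper_width: 0.497
grasp_force: 0.0
```

```bash
python3 - <<'E'
from h import *
shot("wrist","w8");shot("top","t8");shot("scene","s8")
a=cv2.imread("pics/w8.png");t=cv2.imread("pics/t8.png");s=cv2.imread("pics/s8.png")
o=np.zeros((600,800,3),np.uint8);o[:420,:560]=a;o[420:600,:240]=cv2.resize(t,(240,180));o[420:600,240:480]=cv2.resize(s,(240,180));o[420:600,480:800]=cv2.resize(s[230:320,195:355],(320,180))
cv2.imwrite("pics/c8.png",o);ob=bot.get_obs();print(ob["eef_pos"],ob["t"])
E
```

```text
[0.49605847 0.09555725 0.2514874 ] 39.6
```

View pics/c8.png

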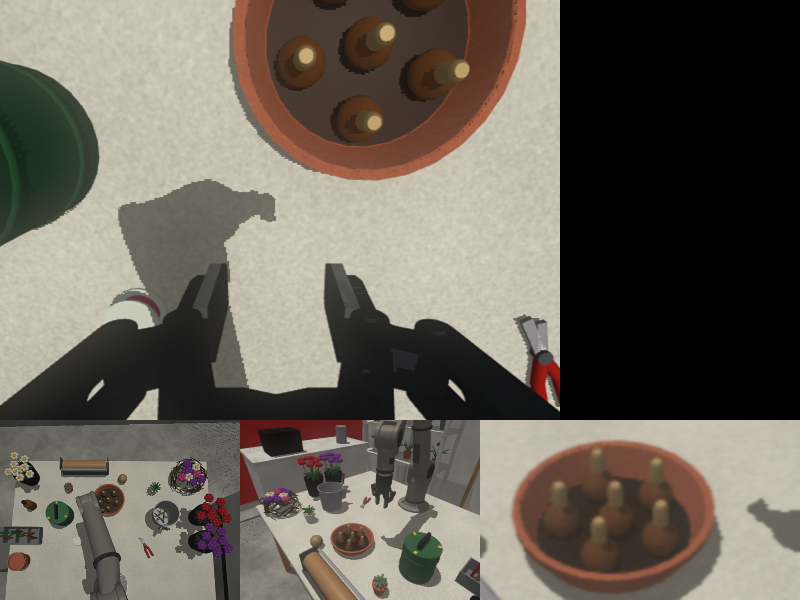

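All six stand apart in the pan. I'll check their tilt and spacing by projecting upright bulbs.

```bash
python3 - <<'E'
from h import *
N={"b4":(306,56),"b2":(387,33),"b3":(461,70),"b5":(374,122)}
Bd={"b4":(300,63),"b2":(368,44),"b3":(432,75),"b5":(358,119)}
for k in N:
    n=pix("w8",*N[k],.078);b=pix("w8",*Bd[k],.024);print(k,n[:2].round(4),b[:2].round(4),"tilt",(np.hypot(*(n-b)[:2])/.054).round(2))
im=np.load("pics/t8.npz")["img"][:,:,::-1][135:225,205:305]
im2=np.load("pics/s8.npz")["img"][:,:,::-1][225:325,190:350]
o=np.zeros((600,800,3),np.uint8);o[:360,:400]=cv2.resize(im,None,fx=4,fy=4,interpolation=cv2.INTER_CUBIC)
t=np.load("pics/t8.npz")["img"][:,:,::-1][185:255,355:425];o[:360,440:800]=cv2.resize(t,(360,360),interpolation=cv2.INTER_CUBIC)
cv2.imwrite("pics/c9.png",o)
E
```

```text
b4 [0.6054 0.0786] [0.6051 0.0796] tilt 0.02
b2 [0.6258 0.0199] [0.6253 0.0207] tilt 0.02
b3 [ 0.6046 -0.0412] [ 0.6041 -0.0416] tilt 0.01
b5 [0.561  0.0193] [0.5604 0.0201] tilt 0.02
```

View pics/c9.png

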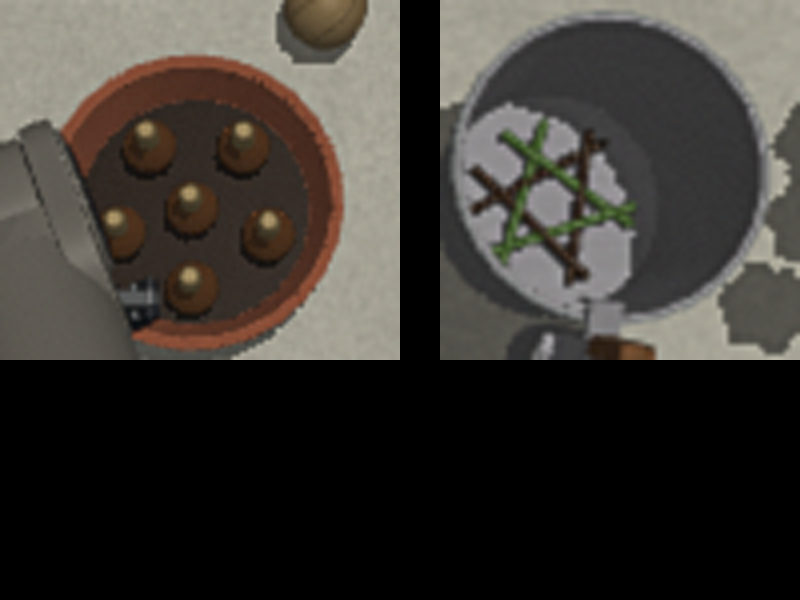

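The pan is evenly set with all bulbs upright, 62 mm or more apart; the scoop hangs at (605,320) and the lid is flush. Handing in.

```bash
python3 -c "
from station import bot
print(bot.hand_in())"
```

```text
the job is handed in; nothing more can be done
None
```

The job is handed in, with no verdict returned: six bulbs stand upright in the pan at least 60 mm apart, the one spare is in the bin, the scoop hangs on the bucket rim, and the lid is flush, turned clockwise until it resisted with about 1 N m.

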